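Snap the lifting hook onto the lifting plate's eye

TASK

Clip the snap hook onto the steel eye of the lifting plate: pick the hook up by its black grip and press its sprung gate against the eye's leg nearer the robot until the leg passes inside and the gate springs shut behind it. Then prove the catch with a short pull of about 10 N straight back, the leg bearing on the inside of the shut gate, and let go, leaving the hook lying clipped round that leg. Never let hook and eye press on each other with more than 18 N, and leave the tweeter near by where it stands.

Things in the scene. Friction and masses are not known exactly. Their poses are not given: they have to be found in the camera images.
- hook_grip (a point): Centre of the snap hook's grip, a black ribbed plastic block 42 mm along x, 30 mm wide along y (take it across this width, from above), 36 mm tall; this point is 18 mm above the hook's flat underside. The hook lies flat; its x points from grip to gate, z up. In front of the grip lies a closed bow of 10 mm round steel bar; a small tether ring reaches back to x = -39 mm.
- hook_mouth (a point): Where the leg should meet the gate: on the gate's centreline, 88 mm ahead of the grip's centre, y = +2 mm, 5 mm above the underside; axes as the grip. A leg pressed along x passes if it meets the gate from 7 mm to the right (-y) to 6 mm to the left (+y) of here. Farther right, towards the hinge, the gate cannot clear it; farther left it strikes the bow's fixed nose.
- hook_back (a point): Centre of the bow's fixed back bar (10 mm round, 48 mm behind hook_mouth, same height, axes as the grip). Going in, the leg's centre slips past the gate's tip when it is about 12 to 17 mm ahead of this point, and strikes the back bar at 10 mm, so there is little room. Once in, it can move forward until it touches the inside of the shut gate, 38 mm ahead of this point.
- hook_gate (a joint): Angle of the hook's gate in rad: 0 shut, growing as it swings inwards, at most 1.25. The gate is a straight 9 mm bar, 45 mm long, hinged 35 mm to the right of hook_mouth. A spring shuts it: pressed by the leg it resists with about 4 to 7 N, and when the leg has passed (at about 0.75 to 1.1) it snaps back to 0. Pulled outwards it stays at 0 against a stop.
- hook: The whole snap hook with its gate, 0.2 kg, 132 mm long. Origin on its underside below the middle of the grip, axes as the grip. The bow spans x = 35 to 94 mm, y = -52 to +47 mm, and 0 to 10 mm above the underside. Hook and eye (its U bar; the plate does not count) are marred if they press on each other with more than 18 N.
- eye: Lifting plate with its eye, fixed to the table. Grey plate 140 x 70 x 6 mm; origin under its centre, x along its length, away from the robot. On it stands the rigid eye, an upside-down U of 10 mm dark steel bar, 65 mm high, its upright legs 80 mm apart on the plate's middle line, clamped tight in two slots. The hook can come on level along the plate's x, its underside 8 to 20 mm above the table.
- eye_slot (a point): Middle of the slot nearer the robot, taken 30 mm above the table; axes as eye. The eye's nearer leg (upright, 10 mm thick, straight from 8 to 50 mm above the table) is clamped somewhere along this slot: up to 7 mm nearer or farther along x than this point, differently each time and not measured, so it must be found by sight or touch. Sideways (y) it is true.
- tweeter: A dome tweeter (loudspeaker driver, black 76 mm flange, 37 mm tall) standing on its magnet beyond the eye to the left; a bystander. Origin under its centre.
Not all that is in view belongs to the job. There is more than one size of the hook; the job needs the middle-sized.

How it is judged:
On the way, in this order (a step that is already met when the one before it is completed fails the run):
1. the eye's leg presses the gate open (more than 0.5 rad, with more than 1 N between hook and eye) (value of joint hook_gate above 0.5 rad and contact force between hook and eye above 1 N), for 0.05 s.
2. the nearer leg is inside the bow (its slot stands where that means inside, wherever the leg is clamped) and the gate has sprung shut (x of eye_slot in the frame of hook_grip between 0.0405 and 0.0875 m and y of eye_slot in the frame of hook_grip between -0.042 and 0.036 m and z of eye_slot in the frame of hook_grip between -0.045 and 0.045 m and value of joint hook_gate below 0.09 rad), for 0.1 s.
3. the hook is pulled back so that the leg bears on the inside of the shut gate with more than 5 N (all of step 2 and x of eye_slot in the frame of hook_grip above 0.067 m and contact force between hook and eye above 5 N), for 0.3 s.
At the end, for the whole second after the job is handed in: The eye's leg nearer the robot is inside the hook's bow, the gate is shut (under 0.09 rad), and the hook lies released and at rest, level within 0.3 rad, its grip centre less than 45 mm above the table (all of step 2 and angle between hook_grip's own z axis and vertical below 0.3 rad and height (world z) of hook_grip below 0.045 m and linear speed of hook below 0.02 m/s and contact force between the fingers and hook below 0.2 N); the robot touches nothing.
It fails at once if hook and eye press on each other with more than 18 N (contact force between hook and eye above 18 N).
It fails at once if the tweeter is moved by more than 20 mm (distance of tweeter from where it was at the start of the episode above 0.02 m).
It also fails if it takes over 67 s, if anything falls off the work surface, if the arm or the gripper's body presses on something with over 40 N, if the wrist force passes 120 N, or if a joint passes its speed limit or range.

ROBOT

A 6-joint arm with a two-finger parallel gripper is mounted at the origin on the work surface; the furniture and walls round the work are solid. World frame = base frame: x ahead of the robot, y to its left, z up, the work surface at z = 0. Lengths are in m, angles in rad, forces in N, time in s.
With the tool pointing down it reaches from about 0.275 to 0.825 m from the base axis. Payload 4.9 kg.
Tool frame: the origin (TCP) lies midway between the tips of the shut fingers; the grasp point (between the pads) lies 19 mm behind it (grip_point_offset is the distance from the TCP to the grasp point, in m); z points along the fingers, x is the direction in which the jaws open and shut, and the axes are right-handed (so a half turn about z gives the same grasp; the last joint's range is limited). The gripper opens to 85 mm and grips with 20 to 120 N. Pads are 22 mm wide; open, the fingers measure 114 mm over their backs; the gripper's body (76 mm by 85 mm) begins 54 mm behind the grasp point. The pads swing forward as they close: fully open they stand 13 mm farther back than shut.
Start: joints at [1.171, 0.326, -0.193, 1.052, 0, 1.437], TCP at [0.144, 0.531, 0.231] pointing down, gripper open.
Joint ranges: [-2.65, 2.65], [-0.97, 1.79], [-1.3, 1.35], [-1.93, 2.1], [-1.47, 1.37], [-3.14, 3.14]. Speed limits (rad/s): [2.57, 2.57, 3.14, 3.14, 3.14, 3.14].

INTERFACE

Orientations are given as a rotation vector (axis times angle).
In Python, from cell import * gives the robot as it stands. Calls block until the motion is done:
- movep(position, orientation): joint-space move of the TCP to a pose.
- move_l(position, velocity=0.15, rot=None, until_force=None): straight line of the TCP; rot=None keeps the orientation; velocity is the mean speed in m/s. With until_force (N) it stops when the force on the tool has changed by that much, and returns True; else False.
- set_joints(angles): joint-space move.
- let_go() and grab(newtons=None): open the fingers fully, or close them until they stop; newtons is the grip in N (None keeps the last).
- sleep(seconds).
- ik(position, orientation): joint angles nearest the present ones, or None.
- get_state(): the state.
- grab_frame(name): name is "scene" or "top" or "wrist"; returns a dict with "img" (480x640x3 uint8, red, green, blue), "fx", "fy", "cx", "cy" (pixels), "cam_to_world" (4x4, takes a point from camera to world coordinates); the wrist camera has in their place "T_tool_cam" (4x4, takes a point from camera to tool coordinates, whose origin is the TCP and whose axes are the tool frame's). Camera axes: x right, y down, z forward; pixel columns grow to the right and rows downward; lengths in m; the calibration is good to about 2 mm. A picture is of the moment at which its call begins: read the wrist's pose just before it. There is no depth.
A pose or a line that the arm cannot do raises MotionError and nothing moves.
- sign_off(): hands the job in, once; it reports no verdict.
Trained networks look in the newest picture that a camera, given by its name, has taken for a name from the list of things; names that differ only in an ending like _2 or _b are one class to them, and where a whole thing is asked for, a point or a joint stands for the part that bears it (a point fixed in the world has none). Each returns a list of dicts, best first, with "score" (0 to 1); they miss things now and then, are a little off and sometimes report something else, mostly with a low value. They report only what shows in the picture. A call takes as long as a camera call. They do not tell look-alikes from the thing itself.
- spot_in(camera, name): "centre" ([column, row] in pixels, amid what is visible of it).
- silhouettes(camera, name): "mask" (480x640 bool, what is visible of it) and "centre" ([column, row] in pixels, amid what is visible of it).
- tip_of(camera, name): "centre" ([column, row] in pixels: a listed point, or the origin of a listed thing).
The state is a dict: "clock": time; "q": joint angles; "joint_velocities": joint speeds; "tau": joint torques, N m; "position": TCP position; "eef_rot": TCP orientation; "contact_force": force on the tool from outside, world axes, zero at the start; "wrist_torque": the same for the moment, N m; "finger_gap": opening from 0.0 (shut) to 1.0 (fully open).
Only numpy, scipy, OpenCV 4.12 (cv2) and the standard library are available. Lean on these libraries where they do the work, as an engineer would, in place of code of your own. Each camera call takes 0.05 s, during which the arm holds its last target. There are 200 camera calls.

## Working session

There is one attempt and no reset: what is moved stays moved. The work goes in short steps, each a Python script; the robot and the scene stay as the last script left them, time stands still between calls to the robot, and variables do not carry over. Pictures are saved under pics/ and viewed, on a budget of 10 in all, crops included, one or two more only if the job needs it, and the job is handed in when it is done.

```bash
mkdir -p pics; cat > h.py <<'E'
from cell import *
import numpy as np, cv2
from scipy.spatial.transform import Rotation as R
def camT(f,s=None):
    if "cam_to_world" in f: return np.array(f["cam_to_world"])
    T=np.eye(4);T[:3,:3]=R.from_rotvec(s["eef_rot"]).as_matrix();T[:3,3]=s["position"]
    return T@np.array(f["T_tool_cam"])
def ray(f,T,px):
    d=T[:3,:3]@np.array([(px[0]-f["cx"])/f["fx"],(px[1]-f["cy"])/f["fy"],1.0]);return T[:3,3],d/np.linalg.norm(d)
def onz(f,T,px,z):
    o,d=ray(f,T,px);return o+d*(z-o[2])/d[2]
def proj(f,T,p):
    q=np.linalg.inv(T)@np.r_[p,1];return np.array([f["fx"]*q[0]/q[2]+f["cx"],f["fy"]*q[1]/q[2]+f["cy"]])
def save(f,n): cv2.imwrite("pics/"+n,f["img"][:,:,::-1])
E
python3 - <<'E'
from h import *
print(get_state())
Z=dict(hook_grip=.018,hook_mouth=.005,hook_back=.005,hook=0,eye=0,eye_slot=.03,tweeter=0)
for c in ("scene","top"):
    f=grab_frame(c);save(f,c+"1.png");T=camT(f);print(c,T[:3,3].round(3),f["fx"])
    for n,z in Z.items():
        print(n,[(round(r["score"],2),np.round(r["centre"]),onz(f,T,r["centre"],z).round(4)[:2]) for r in tip_of(c,n)[:4]])
E
```

```text
{'clock': 0.0, 'q': array([ 1.17079604e+00,  3.26978165e-01, -1.93598428e-01,  1.05201865e+00,
       -1.35213927e-05,  1.43661106e+00]), 'joint_velocities': array([-1.13563868e-03,  4.29420684e-05, -8.77508368e-04, -7.52810927e-04,
        1.04271907e-03,  9.09575465e-04]), 'tau': array([ 7.86644136e-05, -4.43393326e+01,  2.62443477e+01,  1.51754514e-02,
       -2.40325255e-05,  5.02216508e-07]), 'position': array([0.14423183, 0.53012923, 0.23047767]), 'eef_rot': array([ 2.49550969e+00,  1.90692351e+00, -2.44337575e-03]), 'contact_force': array([0.21270069, 0.32854211, 0.29142146]), 'wrist_torque': array([ 0.0175509 ,  0.00261382, -0.03786442]), 'finger_gap': 0.9986465083882194}
scene [-0.382 -0.722  1.157] 619.1962463815474
hook_grip [(0.91, array([408., 329.]), array([ 0.4229, -0.301 ])), (0.6, array([394., 294.]), array([ 0.4918, -0.2144]))]
hook_mouth [(0.78, array([411., 276.]), array([ 0.5777, -0.2082])), (0.7, array([222., 266.]), array([0.3095, 0.1962])), (0.62, array([424., 347.]), array([ 0.4105, -0.3524])), (0.44, array([390., 293.]), array([ 0.499 , -0.2001]))]
hook_back
[... 875 characters left out ...]
ook_back [(0.82, array([237., 328.]), array([0.2677, 0.2502])), (0.7, array([397., 244.]), array([ 0.527 , -0.2206])), (0.46, array([431., 280.]), array([ 0.4193, -0.3234]))]
hook [(0.78, array([396., 257.]), array([ 0.4869, -0.219 ])), (0.66, array([422., 277.]), array([ 0.4295, -0.2969])), (0.62, array([228., 343.]), array([0.2218, 0.2759]))]
eye [(0.66, array([307., 204.]), array([0.6406, 0.0506]))]
eye_slot [(0.57, array([310., 211.]), array([0.6177, 0.041 ])), (0.38, array([392., 243.]), array([ 0.5278, -0.2038]))]
tweeter [(0.74, array([396., 240.]), array([ 0.537 , -0.2197])), (0.59, array([276., 165.]), array([0.7601, 0.1465])), (0.22, array([396., 254.]), array([ 0.4956, -0.2195]))]
```

View pics/top1.png

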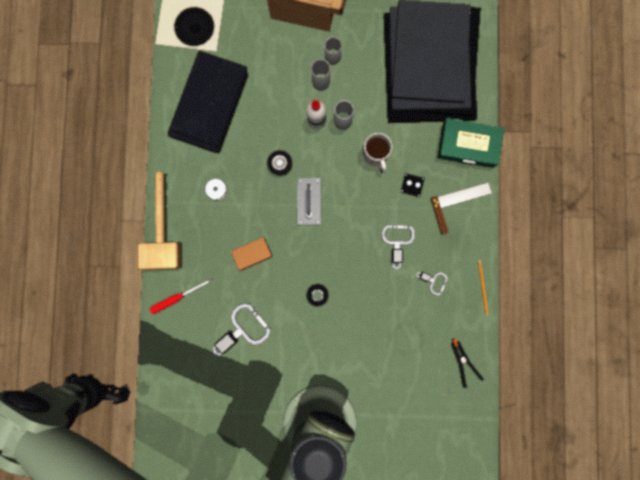

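View pics/scene1.png

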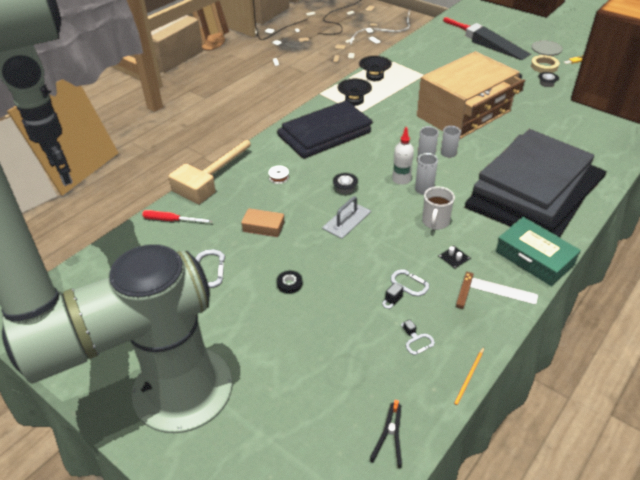

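```bash
cat >> h.py <<'E'
def rv(th): return (R.from_euler('z',th)*R.from_euler('x',np.pi)).as_rotvec()
def shot(names,fn=None,zoff=0):
    s=get_state();f=grab_frame("wrist");T=camT(f,s)
    if fn: save(f,fn)
    Z=dict(hook_grip=.018,hook_mouth=.005,hook_back=.005,hook=0,eye=0,eye_slot=.03,tweeter=0)
    out={}
    for n in names:
        out[n]=[(round(r["score"],2),np.round(r["centre"],1),onz(f,T,r["centre"],Z[n]+zoff).round(4)[:2]) for r in tip_of("wrist",n)[:3]]
        print(n,out[n])
    return f,T,out
E
python3 - <<'E'
from h import *
f=grab_frame("wrist");print(np.array(f["T_tool_cam"]).round(3),f["fx"],f["cx"],f["cy"])
for th in (np.pi/2,-np.pi/2):
    print(ik([.53,-.22,.25],rv(th)), ik([.55,.045,.05],rv(th)))
th=np.pi/2
q=ik([.53,-.22,.25],rv(th))
movep([.53,-.22,.25],rv(th))
shot(["hook_grip","hook_mouth","hook_back","hook"],"w1.png")
movep([.60,.045,.25],rv(th))
shot(["eye_slot","eye","tweeter"],"w2.png")
print(get_state()["clock"])
E
```

```text
[[ 1.    -0.    -0.     0.001]
 [ 0.     0.956  0.295 -0.076]
 [ 0.    -0.295  0.956 -0.141]
 [ 0.     0.     0.     1.   ]] 358.96218568196673 317.6786181792158 240.21823810413272
[-0.52206216  0.35945702 -0.09570809  1.11563122  0.         -0.52206216] [-0.05213478  0.51623783 -0.41642162  0.63813687  0.         -0.05213478]
[-0.52206216  0.35945702 -0.09570809  1.11563122  0.          2.61953049] [-0.05213478  0.51623783 -0.41642162  0.63813687  0.          3.08945787]
hook_grip [(0.95, array([317.5, 164.4]), array([ 0.4882, -0.2187])), (0.64, array([235.6, 102.4]), array([ 0.429 , -0.2984]))]
hook_mouth [(0.98, array([175.5,  83.8]), array([ 0.4109, -0.3596]))]
hook_back [(0.96, array([209.7,  92.3]), array([ 0.4187, -0.3264])), (0.79, array([321.5, 205.6]), array([ 0.5337, -0.2143]))]
hook [(0.84, array([322.3, 164.9]), array([ 0.4904, -0.2135])), (0.78, array([239.9, 106.3]), array([ 0.4316, -0.2981]))]
eye_slot [(0.75, array([321.7, 217.5]), array([0.6108, 0.0487]))]
eye [(0.97, array([324. , 243.4]), array([0.6484, 0.0517])), (0.18, array([46.8, 93.3]), array([ 0.4885, -0.2298]))]
tweeter [(0.38, array([64.7, 94.8]), array([ 0.4899, -0.2119]))]
5.3333
```

```bash
python3 -c "
import cv2,numpy as np
a=cv2.imread('pics/w1.png')[60:360,160:480];b=cv2.imread('pics/w2.png')[60:360,160:480]
cv2.imwrite('pics/w12.png',cv2.resize(np.hstack([a,b]),(800,375),interpolation=2))"
```

```text
(no output)
```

View pics/w12.png

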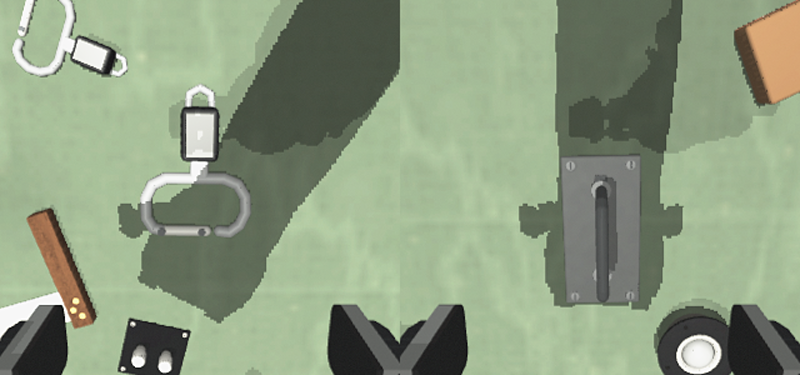

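```bash
cat >> h.py <<'E'
def maskw(n,z,near=None):
    s=get_state();f=grab_frame("wrist");T=camT(f,s)
    best=None
    for r in silhouettes("wrist",n):
        m=r["mask"].astype(np.uint8);v,u=np.nonzero(m)
        w=np.array([onz(f,T,(a,b),z)[:2] for a,b in zip(u,v)])
        c=w.mean(0)
        if best is None or np.linalg.norm(c-near)<np.linalg.norm(best[0]-near): best=(c,w,r["score"],m)
    return f,T,best
E
python3 - <<'E'
from h import *
def rect(w):
    r=cv2.minAreaRect((w*1000).astype(np.float32));return np.round(r[0],1),np.round(r[1],1),round(r[2],2)
th=np.pi/2
movep([.63,.045,.25],rv(th))
f,T,b=maskw("eye",.006,np.array([.64,.045]));save(f,"e1.png");print("eye",b[2],rect(b[1]))
print(tip_of("wrist","eye_slot"))
movep([.53,-.22,.17],rv(th))
f,T,b=maskw("hook",.005,np.array([.52,-.22]));save(f,"k1.png")
w=b[1];print("hook",b[2],len(w),w.min(0),w.max(0))
shot(["hook_grip","hook_mouth","hook_back","hook"])
# front edge (gate) and back bar line by y-bins
bw=w[w[:,0]>w[:,0].max()-.02]; yc=w[:,1].mean()
ys=np.arange(-.025,.026,.002)+ (w[:,1].min()+w[:,1].max())/2
fr=np.array([w[np.abs(w[:,1]-y)<.0015][:,0].max() for y in ys]);p=np.polyfit(ys,fr,1)
print("front yaw",-np.degrees(np.arctan(p[0])),"x",fr.round(4),ys[[0,-1]])
img=f["img"];cv2.imwrite("pics/k1c.png",cv2.resize(img[:,:,::-1],(800,600)))
print(get_state()["clock"])
E
```

```text
eye 0.6 (array([650.3,  47.9]), array([133.5,  61.2]), 0.76)
[{'centre': [322.0, 184.9], 'score': 0.85}]
hook 0.59 5587 [ 0.45221234 -0.2695129 ] [ 0.58409582 -0.17126209]
hook_grip [(0.95, array([317.9, 177.6]), array([ 0.4925, -0.2182])), (0.71, array([215.4,  96. ]), array([ 0.4309, -0.2964]))]
hook_mouth [(0.9, array([320.5, 270.8]), array([ 0.5792, -0.2156])), (0.59, array([136.5,  67.8]), array([ 0.4095, -0.3596]))]
hook_back [(0.91, array([181.7,  83.8]), array([ 0.421 , -0.3256])), (0.6, array([320.3, 223.7]), array([ 0.5346, -0.216 ]))]
hook [(0.89, array([320.5, 169.6]), array([ 0.488, -0.216])), (0.83, array([217.4,  97.8]), array([ 0.4308, -0.2996]))]
front yaw 6.082849792917849 x [0.5821 0.5821 0.5821 0.5821 0.5821 0.5821 0.5821 0.5821 0.5821 0.5821
 0.5821 0.5821 0.5821 0.5821 0.5821 0.5831 0.5831 0.5821 0.5811 0.5801
 0.5346 0.5811 0.5831 0.5831 0.5841 0.5841] [-0.2453875 -0.1953875]
7.2167
```

View pics/k1c.png

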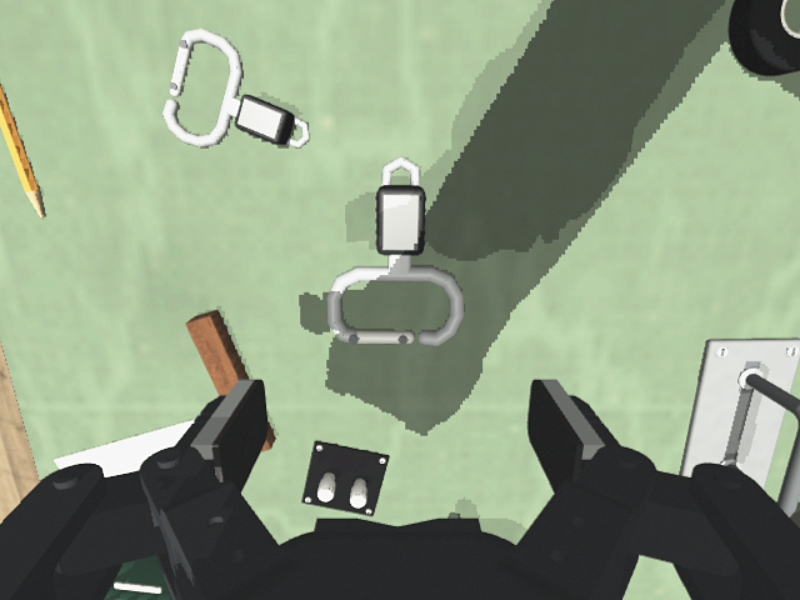

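View pics/e1.png

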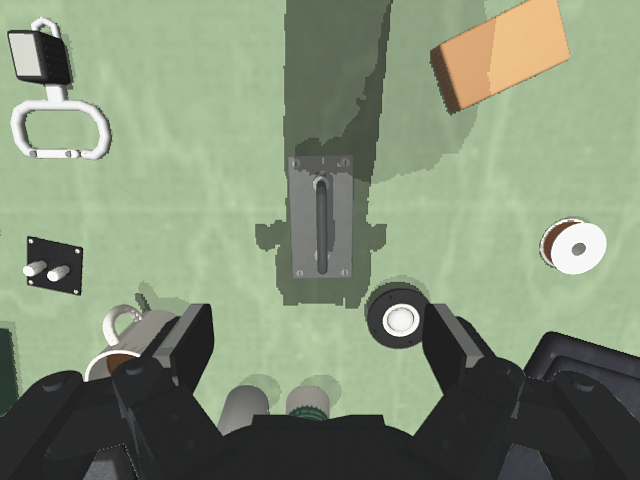

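```bash
python3 - <<'E'
from h import *
th=np.pi/2
# plate corners from e1.png, camera at TCP (.63,.045,.25)
s=get_state();f=grab_frame("wrist");T=camT(f,dict(eef_rot=rv(th),position=[.63,.045,.25]))
g=cv2.cvtColor(cv2.imread("pics/e1.png"),cv2.COLOR_BGR2GRAY)
C=[onz(f,T,p,.0055)[:2] for p in [(289.5,155.5),(353.5,155.5),(291.5,277.5),(352.5,277.5)]]
print(np.round(C,4),np.mean(C,0)); a=(C[2]+C[3]-C[0]-C[1]);print("yaw deg",np.degrees(np.arctan2(a[1],a[0])))
print("bar top",[onz(f,T,p,.06)[:2].round(4) for p in [(321,185),(321.5,268)]], "slot",onz(f,T,(322,184.9),.03))
movep([.492,-.2177,.10],rv(th))
f2,T2,_=shot(["hook_grip","hook_mouth","hook_back"])
move_l([.492,-.2177,.003],.12,until_force=15)
print(get_state()["position"])
grab(60);s=get_state();print(s["position"],s["finger_gap"],s["contact_force"])
move_l([.492,-.2177,.10],.15);s=get_state();print(s["finger_gap"],s["contact_force"],s["clock"])
f=grab_frame("wrist");save(f,"g1.png")
E
```

```text
[[0.58   0.0162]
 [0.58   0.0833]
 [0.7182 0.0153]
 [0.7182 0.0861]] [0.64909576 0.05021791]
yaw deg 0.3917365840763494
bar top [array([0.6028, 0.0488]), array([0.6849, 0.0495])] slot [0.60716383 0.0500743  0.03      ]
hook_grip [(0.88, array([183.1, 148.9]), array([ 0.4267, -0.2977])), (0.65, array([319.2, 248.7]), array([ 0.4902, -0.2157])), (0.31, array([320.9, 353.4]), array([ 0.5696, -0.2144]))]
hook_mouth [(0.79, array([321.5, 351.7]), array([ 0.5771, -0.2138])), (0.78, array([ 91.4, 119.2]), array([ 0.4094, -0.3576]))]
hook_back [(0.91, array([319.7, 297. ]), array([ 0.5313, -0.2152])), (0.61, array([145.9, 138.5]), array([ 0.421 , -0.3253]))]
[ 0.49258982 -0.21802159  0.00360963]
[ 0.49236731 -0.21789789  0.00352242] 0.34206602617734105 [-0.63476364 -1.48971476  4.7175956 ]
0.3414872490491548 [-0.25125253 -0.56866643 -2.62350139] 10.1917
```

View pics/g1.png

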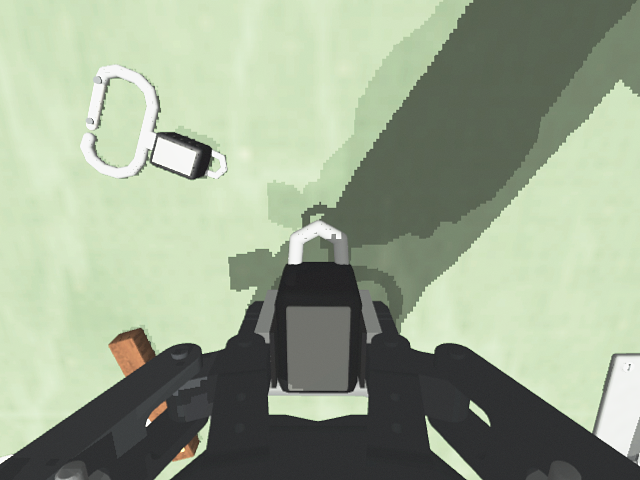

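```bash
python3 - <<'E'
from h import *
th=np.pi/2; y=.0472
movep([.485,y,.10],rv(th))
move_l([.485,y,.0175],.12)
sleep(.2);s=get_state();print(s["position"],s["contact_force"],s["clock"])
f=grab_frame("wrist");save(f,"a1.png")
r=move_l([.525,y,.0175],.02,until_force=2.0)
s=get_state();print(r,s["position"],s["contact_force"],s["wrist_torque"],s["clock"])
f=grab_frame("scene");cv2.imwrite("pics/s2.png",cv2.resize(f["img"][150:310,250:450,::-1],(800,640),interpolation=2)[:600])
E
```

```text
[0.48575653 0.04713973 0.01827857] [ 0.40003989 -0.05354523 -1.88166883] 12.3083
True [0.51444214 0.04724661 0.01673949] [-0.28231971 -0.56176849 -1.69764986] [ 0.00678338  0.03303162 -0.06690128] 13.7583
```

View pics/s2.png

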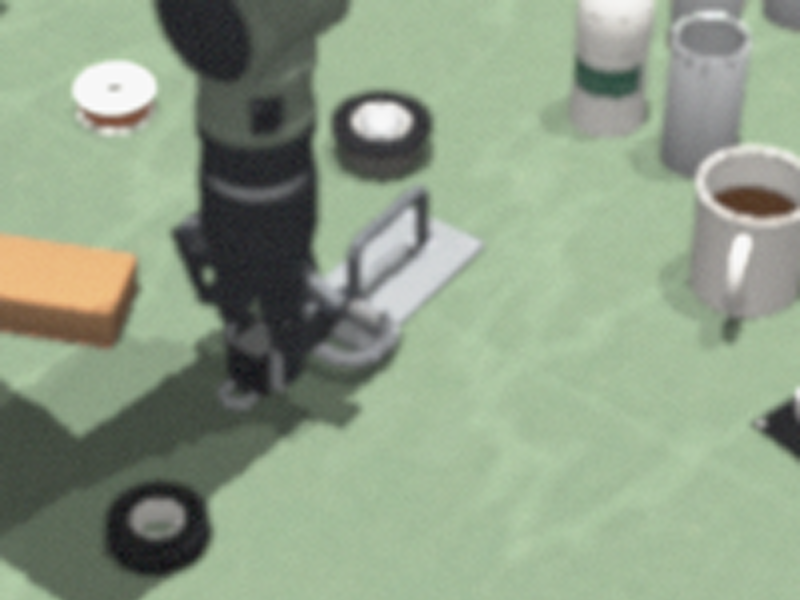

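```bash
cat >> h.py <<'E'
def force(n=6):
    F=[]
    for _ in range(n): sleep(.02);F.append(get_state()["contact_force"])
    return np.mean(F,0)
E
python3 - <<'E'
from h import *
y=.0472
print(force().round(2))
for x in np.arange(.516,.5301,.002):
    r=move_l([x,y,.0175],.02,until_force=8)
    s=get_state();F=force();print(r,round(x,4),s["position"].round(4),F.round(2),round(s["clock"],2))
    if F[0]<-9:break
E
```

```text
[ 0.18 -0.17 -2.06]
False 0.516 [0.5151 0.0473 0.0172] [-2.55 -0.01 -2.12] 14.16
False 0.518 [0.5172 0.0471 0.0172] [-3.92 -0.63 -2.28] 14.51
False 0.52 [0.5197 0.0471 0.0173] [-4.07 -1.06 -3.34] 14.86
False 0.522 [0.5218 0.0471 0.0173] [-4.29 -1.51 -3.35] 15.21
False 0.524 [0.5237 0.0472 0.0174] [-4.31 -1.13 -3.58] 15.56
False 0.526 [0.5257 0.0474 0.0174] [-4.85  0.07 -3.66] 15.91
False 0.528 [0.5278 0.0475 0.0175] [-5.11  0.24 -3.25] 16.26
False 0.53 [0.5297 0.0474 0.0175] [-5.39  0.33 -2.96] 16.61
```

```bash
python3 - <<'E'
from h import *
y=.0472
r=move_l([.545,y,.0175],.03,until_force=7);print(r,force().round(2))
for x in np.arange(.547,.5661,.0015):
    r=move_l([x,y,.0175],.02,until_force=6)
    s=get_state();F=force();print(r,round(x,4),s["position"].round(4),F.round(2),round(s["clock"],2))
    if F[0]<-10 or F[0]>-1.5 or r:break
E
```

```text
False [-4.77 -2.08 -2.39]
False 0.547 [0.5474 0.0463 0.0177] [-4.35 -3.16 -3.19] 17.71
False 0.5485 [0.5489 0.0463 0.0177] [-4.54 -2.77 -3.06] 18.06
False 0.55 [0.5507 0.046  0.0177] [-3.58 -3.77 -4.05] 18.41
False 0.5515 [0.5529 0.0456 0.0179] [-2.81 -4.94 -4.56] 18.76
False 0.553 [0.5553 0.0451 0.0181] [-0.79 -6.18 -4.94] 19.11
```

```bash
python3 - <<'E'
from h import *
y=.0472
for x in np.arange(.554,.5611,.001):
    r=move_l([x,y,.0175],.02,until_force=6)
    s=get_state();F=force();print(r,round(x,4),s["position"].round(4),F.round(2),round(s["clock"],2))
    if F[0]<-9 or abs(F[1])<1.5 or r or np.hypot(F[0],F[1])>12:break
E
```

```text
False 0.554 [0.5576 0.0463 0.0188] [ 0.39  0.22 -1.66] 19.46
```

```bash
python3 - <<'E'
from h import *
y=.0472
r=move_l([.542,y,.0175],.04,until_force=6);s=get_state();print(r,s["position"].round(4),force().round(2))
for x in np.arange(.540,.519,-.001):
    r=move_l([x,y,.0175],.02,until_force=8)
    s=get_state();F=force(4)
    if F[0]>1.5: print(r,round(x,4),s["position"].round(4),F.round(2),round(s["clock"],2))
    if F[0]>8.5:break
for _ in range(4): sleep(.1);print(force(4).round(2))
print(get_state()["position"],get_state()["clock"])
E
```

```text
False [0.5418 0.0473 0.0176] [ 0.21 -0.07 -1.65]
False 0.532 [0.5332 0.0472 0.0178] [ 4.89  0.   -4.69] 22.89
False 0.531 [0.5331 0.0472 0.0179] [ 7.28  1.01 -6.36] 23.21
False 0.53 [0.533  0.0471 0.0182] [ 7.8   0.15 -5.13] 23.52
False 0.529 [0.5329 0.0471 0.0184] [10.6   0.56 -6.8 ] 23.84
[10.28  0.58 -6.83]
[10.41  0.42 -7.13]
[10.27  0.44 -7.02]
[10.82  0.14 -6.98]
[0.53289496 0.04712233 0.01835983] 24.575
```

```bash
python3 - <<'E'
from h import *
y=.0472
move_l([.541,y,.0175],.03,until_force=6);print(force().round(2))
r=move_l([.541,y,.0105],.02,until_force=4);print(r,get_state()["position"].round(4),force().round(2))
let_go();sleep(.3);s=get_state();print(s["finger_gap"],s["contact_force"].round(2))
move_l([.541,y,.16],.1)
movep([.50,y,.25],rv(np.pi/2));sleep(.3)
f,T,_=shot(["hook_grip","hook_mouth","hook_back","eye_slot"]);save(f,"z1.png")
cv2.imwrite("pics/z1c.png",cv2.resize(f["img"][120:420,160:480,::-1],(800,750))[:600])
print(get_state()["clock"],get_state()["contact_force"])
E
```

```text
[ 0.8   0.09 -1.15]
False [0.5408 0.0472 0.0103] [-0.28 -0.11 -1.85]
0.9990199183144042 [ 1.08 -0.17  0.48]
hook_grip [(0.64, array([315.9, 240.6]), array([0.5381, 0.046 ]))]
hook_mouth [(0.75, array([321.7, 314.4]), array([0.6345, 0.0527]))]
hook_back [(0.83, array([318.5, 272.5]), array([0.5806, 0.0489]))]
eye_slot [(0.78, array([319.2, 304.3]), array([0.6083, 0.0496]))]
29.225 [ 0.67778982 -0.54037431 -0.44516038]
```

View pics/z1c.png

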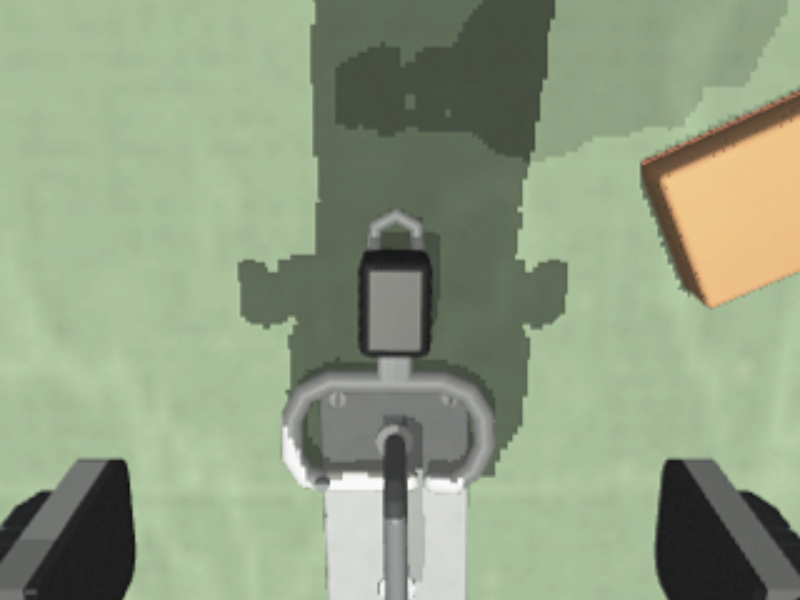

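```bash
python3 -c "
from cell import *
sign_off()"
```

```text
the job is handed in; nothing more can be done
```

The middle-sized hook is clipped round the eye's nearer leg and released, and I handed the job in at about 29 s; no verdict was reported.

- **Going in:** I gripped the hook with 60 N and pressed it on level. The leg met the gate at about TCP x = 0.515. The force rose to about 6 N at the wrist, then fell to about 0 at x = 0.558 when the gate snapped behind the leg.
- **Proof pull:** I pulled back, the leg bore on the inside of the gate as expected, and the wrist force held at about 10.3–10.8 N for over 0.6 s. A further 5–7 N showed along z. I never measured hook-on-eye force itself. The highest wrist reading was about 13 N, below the 18 N limit.
- **Last check:** The final wrist picture shows the leg inside the bow, the gate closed, the hook lying flat and the fingers well clear. The networks put the slot about 70 mm ahead of the grip.
- **Disagreements:**
  - The wrist camera read about 1.4 mm off sideways, which I corrected for.
  - In that last picture the network's hook_mouth was about 8 mm too far out compared with the hook's known shape.
- **Tweeter:** The arm stayed clear of it throughout, but I did not measure its final position.

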